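# Kit the spindle parts after inspection

## Robot

A 6-joint arm with a two-finger parallel gripper is mounted at the origin on the work surface. World frame = base frame: x ahead of the robot, y to its left, z up, the work surface at z = 0. Lengths are in m, angles in rad, forces in N, time in s.
With the tool pointing down it reaches from about 0.35 to 0.975 m from the base axis. Payload 4.9 kg.
Tool frame: the origin (TCP) lies at the very end of the fingers, on their centre line; the grasp point (between the pads) lies ctrl.grip_point_offset behind it (ctrl.grip_point_offset is the distance from the TCP to the grasp point, in m); z points along the fingers, y is the line along which they close (so a half turn about z gives the same grasp; the last joint's range is limited). The gripper opens to 85 mm and grips with 20 to 120 N. Pads are 22 mm wide; open, the fingers measure 114 mm over their backs; the gripper's body (76 mm by 85 mm) begins 54 mm behind the grasp point. The pads swing forward as they close: fully open they stand 13 mm farther back than shut.
Start: joints at [1.147, 0.053, 1.613, -0, 1.476, -0.119], TCP at [0.188, 0.596, 0.231] pointing down, gripper open.
Joint ranges: [-3.01, 3.01], [-1.01, 2.22], [0.06, 2.58], [-1.02, 4.17], [0.09, 2.62], [-3.14, 3.14]. Speed limits (rad/s): [2.57, 2.57, 3.14, 3.14, 3.14, 3.14].

## Interface

Orientations are given as a rotation vector (axis times angle).
In Python, from station import ctrl gives the robot as it stands. The module is installed in compiled form; this text tells all that it offers.
- The arm moves only by the tool drive_tool, never from a script. Its argument "steps" is a list of rows, each an object with "translation": the shift along the tool's x, y, z normalised to -1 to 1, where 1 is 4 cm, a list of three; "angular": the turn, a rotation vector about the tool's x, y, z normalised to -1 to 1, where 1 is 8 degrees, a list of three; "gripper": the opening, from 0 (shut) to 1 (fully open). In form: [{"translation": [dx, dy, dz], "angular": [wx, wy, wz], "gripper": gripper}, ...]. A call has 1 to 8 rows; each row shifts and turns the commanded pose from where the row before left it, along the tool's axes as they then stand; what a row does not reach is not made up. A row lasts 1/8 s, in which the tool goes at most 62.5 mm and 10.7 degrees, less where a joint would pass 70% of its speed; a pose out of reach is approached as far as the arm can. A call with a number of a shift or a turn outside -1 to 1 is refused whole. A call with a gripper value outside its range is refused whole. The fingers move at their own pace and stop on an object; "force" is the grip in N (left out, the last holds). Time passes only in rows, so rows that do not move let the fingers close. It gives the time, the measured TCP pose, the force, the opening and the grip force at its end, in the units of the state.
- ctrl.get_obs(): the state, without advancing time (a new reading comes with each control period).
- ctrl.get_image(name): name is "scene" or "top" or "wrist"; returns a dict with "color" (400x640x3 uint8, red, green, blue), "depth" (400x640 float32, m along the optical axis (not along the pixel's ray), 0 where there is no reading), "fx", "fy", "cx", "cy" (pixels), "R" (3x3) and "t" (3): a world point X has camera coordinates R X + t. Camera axes: x right, y down, z forward; pixel columns grow to the right and rows downward; lengths in m; the calibration is good to about 2 mm. A picture is of the moment at which its call begins.
- ctrl.finish_job(): hands the job in; it is judged then, once.
The state is a dict: "t": time; "q": joint angles; "dq": joint speeds; "effort": joint torques, N m; "tool_pos": TCP position; "tool_rot": TCP orientation; "contact_force": force on the tool from outside, world axes, zero at the start; "wrist_torque": the same for the moment, N m; "opening": finger opening in m; "grip_force": force on a finger pad.
Only numpy, scipy, OpenCV 4.12 (cv2) and the standard library are available. Lean on these libraries where they do the work, as an engineer would, in place of code of your own. Each camera call takes 0.05 s, during which the arm holds its last target. There are 200 camera calls.

## Task

Kit up the inspected spindle parts in the blue parts tray: the large ball bearing goes in the large square dish, the small ball bearing in the small square dish, the hex nut in the round dish and the bearing cap in the long dish, each lying flat on the floor of its dish. Set the parts down gently, do not drop them, and leave the two look-alikes that do not belong to the kit, the empty bearing race and the plain spacer collar, lying where they are.

Things in the scene. Friction and masses are not known exactly. Their poses are not given: they have to be found in the camera images.
- large_bearing: Large steel double-row ball bearing lying flat, a ring of balls showing between its rings: outside diameter 62 mm, bore 30, 24 high, 0.23 to 0.36 kg. Origin: centre of its underside, z up. All six parts lie on a black rubber mat 3 mm thick, centres 100 mm or more apart; grip each from above across its outside.
- small_bearing: Small steel double-row ball bearing lying flat, a ring of balls showing: outside diameter 47 mm, bore 20, 20 high, 0.13 to 0.20 kg. Origin: centre of its underside, z up. Also on the mat: an upright bolt 28 mm high and a thin circlip (each 60 mm or more from any part's centre) and, by its far edge, a feeler gauge 10 mm high.
- hex_nut: Dark steel hexagon nut lying flat: 36 mm across flats, 41.5 across corners, bore 24, 22 high, 0.10 to 0.16 kg. Origin: centre of its underside, z up; two of its flats face along its own +x and -x, the others lie every 60 degrees.
- bearing_cap: Grey bridge-shaped bearing cap standing on its feet: 90 mm long (its x), 24 wide (its y), an arch in the middle with flat top 30 high, solid down to 17 above the underside; ears 12 high with a bolt hole each, from 17 to 45 mm either side of the middle. 0.21 to 0.33 kg. Grip the arch across its 24 mm. Origin: middle of the underside, z up. Either way round in its dish.
- bare_race: Does not belong, stays: the empty outer ring of a bearing, steel, outside diameter 62 mm, inside 53, 24 high, with no balls and no inner ring. Origin: centre of its underside. A shift of up to 20 mm is forgiven.
- spacer_collar: Does not belong, stays: a plain smooth round steel collar, outside diameter 47 mm, bore 30, 20 high, no balls. Origin: centre of its underside. A shift of up to 20 mm is forgiven.
- large_square_dish: Large square grey dish, 86 x 86 mm outside, 80 x 80 inside; for the large bearing. Like all four dishes: fixed, origin at the centre of its underside, 4 mm above the bench, x and y along its sides; in its frame the floor is at z = 3 mm, the rim at 11 (so 8 deep); walls 3 thick. Fingers holding a part above rim height clear the walls.
- small_square_dish: Small square grey dish, 70 x 70 mm outside, 64 x 64 inside; for the small bearing. Origin, axes, floor and rim as the large square dish. The four dishes sit two by two, in any arrangement, in a fixed blue tray 206 (x) x 258 (y) mm, rim 15 above the bench, axes parallel to it; neighbouring dish centres are 94 mm apart along x, 122 along y.
- round_dish: Round grey dish, 80 mm outside diameter, 74 inside; for the hex nut. Origin, axes, floor and rim as the large square dish.
- long_dish: Long narrow grey dish, 48 (its x) x 118 mm (its y) outside, 42 x 112 inside; for the bearing cap, whose long x axis goes along the dish's y. Origin, axes, floor and rim as the large square dish.
Mind the look-alikes: they are no part of the job. What is shaped like the hex_nut but orange, red or turquoise is not meant.

How it is judged:
At the end, for the whole second after the job is handed in: Each part lies flat in its dish (underside under 2.5 mm off the floor, tilt under 0.1 rad; from the dish's middle, bearings within 12 mm along each axis, nut 19, cap 13 across and 15 along), released, at rest; bare race and collar within 20 mm of where they lay (x of large_bearing in the frame of large_square_dish between -0.012 and 0.012 m and y of large_bearing in the frame of large_square_dish between -0.012 and 0.012 m and z of large_bearing in the frame of large_square_dish below 0.0055 m and angle between each of large_bearing, small_bearing, hex_nut, bearing_cap's own z axis and vertical below 0.1 rad and linear speed of each of large_bearing, small_bearing, hex_nut, bearing_cap below 0.02 m/s and x of small_bearing in the frame of small_square_dish between -0.012 and 0.012 m and y of small_bearing in the frame of small_square_dish between -0.012 and 0.012 m and z of small_bearing in the frame of small_square_dish below 0.0055 m and x of hex_nut in the frame of round_dish between -0.019 and 0.019 m and y of hex_nut in the frame of round_dish between -0.019 and 0.019 m and z of hex_nut in the frame of round_dish below 0.0055 m and x of bearing_cap in the frame of long_dish between -0.013 and 0.013 m and y of bearing_cap in the frame of long_dish between -0.015 and 0.015 m and z of bearing_cap in the frame of long_dish below 0.0055 m and distance of each of bare_race, spacer_collar from where it was at the start of the episode below 0.02 m); the robot touches nothing.
It fails at once if a part of the kit dropped: falling faster than 0.5 m/s with the fingers off it (a fall of more than about 13 mm) ((linear speed of large_bearing above 0.5 m/s and contact force between the fingers and large_bearing below 0.1 N) or (linear speed of small_bearing above 0.5 m/s and contact force between the fingers and small_bearing below 0.1 N) or (linear speed of hex_nut above 0.5 m/s and contact force between the fingers and hex_nut below 0.1 N) or (linear speed of bearing_cap above 0.5 m/s and contact force between the fingers and bearing_cap below 0.1 N)).
It fails at once if the empty race or the spacer collar moved by more than 20 mm (distance of any of bare_race, spacer_collar from where it was at the start of the episode above 0.02 m).
It also fails if it takes over 104 s, if anything falls off the work surface, if the arm or the gripper's body presses on something with over 40 N, if the wrist force passes 120 N, or if a joint passes its speed limit or range.

## Working session

There is one attempt and no reset: what is moved stays moved. The work goes in short steps, Python scripts to look and compute and a tool call to move; the robot and the scene stay as the last step left them, time stands still between calls to the robot, and variables do not carry over. Pictures are saved under pics/ and viewed, at most 14 in all, crops included, and the job is handed in when it is done.

Besides the shell and the picture viewer there is one more tool, called after "Call:" in YAML: its name, and indented under it one key for each argument. drive_tool: Moves the arm, as the interface text tells. Its arguments: {"type":"object","properties":{"steps":{"type":"array"},"force":{"type":"number"}},"required":["steps"]}

```bash
mkdir -p pics; cat > h.py <<'E'
import numpy as np, cv2
from station import ctrl
def grab(n):
    d=ctrl.get_image(n); np.savez(f'{n}.npz',**{k:np.asarray(v) for k,v in d.items()}); return d
def load(n): return dict(np.load(f'{n}.npz'))
def save(d,f,box=None,s=1):
    im=d['color'][:,:,::-1]
    if box: im=im[box[1]:box[3],box[0]:box[2]]
    cv2.imwrite('pics/'+f,cv2.resize(im,None,fx=s,fy=s,interpolation=cv2.INTER_CUBIC))
def atz(d,u,v,z):
    r=d['R'].T@np.array([(u-d['cx'])/d['fx'],(v-d['cy'])/d['fy'],1.]); c=-d['R'].T@d['t']
    return c+r*(z-c[2])/r[2]
def cloud(d):
    v,u=np.mgrid[:400,:640]; Z=d['depth']
    P=np.stack([(u-d['cx'])/d['fx']*Z,(v-d['cy'])/d['fy']*Z,Z],-1)
    return (P-d['t'])@d['R']
E
python3 - <<'E'
from h import *
d=grab('top'); save(d,'top.png',s=1.25)
print(ctrl.get_obs(),ctrl.grip_point_offset); print(d['R'],-d['R'].T@d['t'],d['fx'])
E
```

```text
{'t': 0.05, 'q': array([ 1.14702026e+00,  5.33352498e-02,  1.61428433e+00, -4.44325947e-06,
        1.47596549e+00, -1.18999143e-01]), 'dq': array([ 0.00036195, -0.0006503 , -0.00217789, -0.00052998,  0.00039608,
        0.00036461]), 'effort': array([ 3.01779592e-04, -3.95174718e+01, -3.71659470e+01, -5.41579948e-05,
        3.88974222e-03, -7.69861316e-06]), 'tool_pos': array([0.18729819, 0.59563676, 0.23008217]), 'tool_rot': array([-4.76810394e-01, -3.10466074e+00,  3.01649594e-03]), 'contact_force': array([-0.6566207 , -0.07669445, -0.0137403 ]), 'wrist_torque': array([ 0.00518196, -0.05966616,  0.02418847]), 'grip_force': 0.0, 'opening': 0.08527318884884653} 0.0187
[[ 0.06380649 -0.99794981  0.00499141]
 [-0.97180062 -0.06327074 -0.22715715]
 [ 0.22700725  0.00964344 -0.97384532]] [0.32506593 0.04537762 1.11308156] 474.20202091200315
```

View pics/top.png

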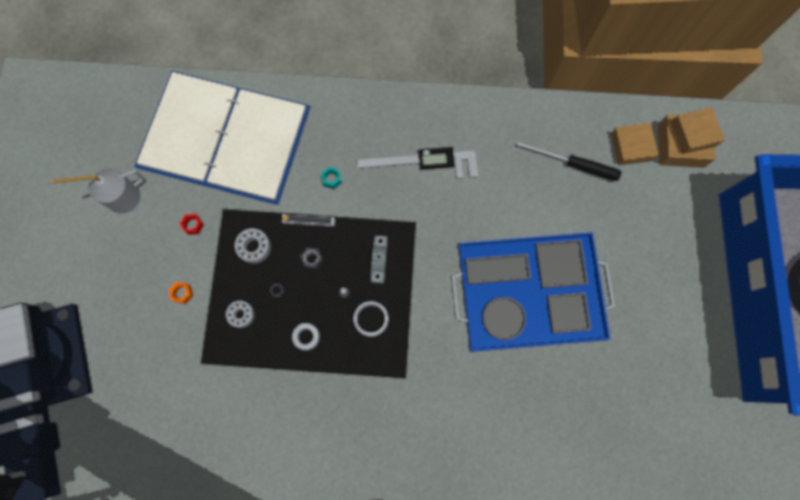

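Picture (800x500 view): large bearing at (252,245), small bearing (239,314), dark nut (311,257), and cap (379,259). The look-alikes are the bare race (371,318) and collar (305,336). The red (191,224), orange (181,293) and turquoise (331,178) nuts are not meant. In the tray, the long dish is at (498,269), large square (561,264), round (503,318) and small square (569,313).

```bash
python3 - <<'E'
from h import *
d=load('top'); save(d,'crop1.png',(160,160,340,310),4)
save(d,'crop2.png',(355,175,500,290),5)
P=cloud(d)
for n,u,v,z in [('LB',252,245,27),('SB',239,314,23),('nut',311,257,25),('cap',379,259,33),('race',371,318,27),('collar',305,336,23),('long',498,269,7),('lsq',561,264,7),('round',503,318,7),('ssq',569,313,7),('mat',340,350,3)]:
    u/=1.25;v/=1.25
    w=P[int(v)-6:int(v)+7,int(u)-6:int(u)+7,2]
    print(n,atz(d,u,v,z/1000).round(4),np.percentile(w,[5,50,95]).round(4))
E
```

```text
LB [0.5718 0.3297 0.027 ] [0.0009 0.0067 0.0284]
SB [0.4412 0.339  0.023 ] [0.0017 0.02   0.0249]
nut [0.5564 0.217  0.025 ] [0.0014 0.021  0.0277]
cap [0.5591 0.0889 0.033 ] [0.0023 0.0292 0.0356]
race [0.449 0.096 0.027] [-0.0002  0.0033  0.0066]
collar [0.4089 0.2139 0.023 ] [-0.      0.0046  0.0242]
long [ 0.56   -0.1375  0.007 ] [0.0038 0.0075 0.0107]
lsq [ 0.5775 -0.2574  0.007 ] [0.0039 0.0072 0.0105]
round [ 0.4672 -0.1492  0.007 ] [0.0032 0.0073 0.0106]
ssq [ 0.4845 -0.2725  0.007 ] [0.004  0.0076 0.0106]
mat [0.389  0.1499 0.003 ] [-0.0001  0.0029  0.0068]
```

View pics/crop1.png

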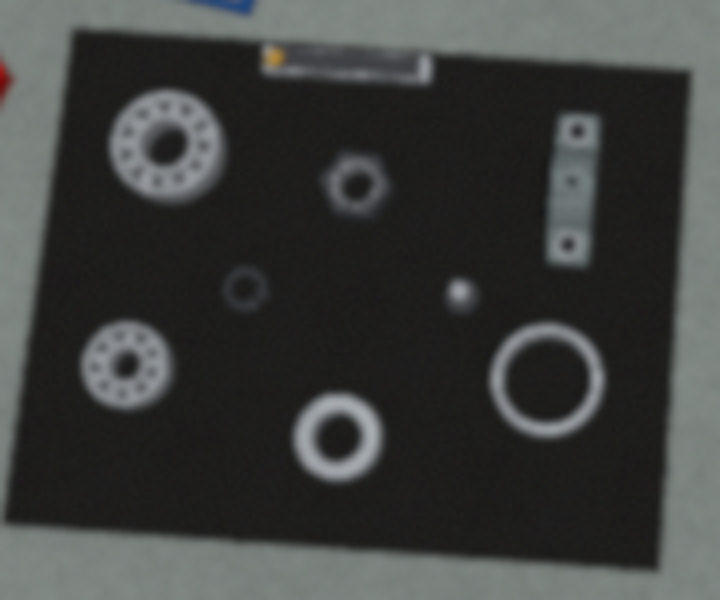

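View pics/crop2.png

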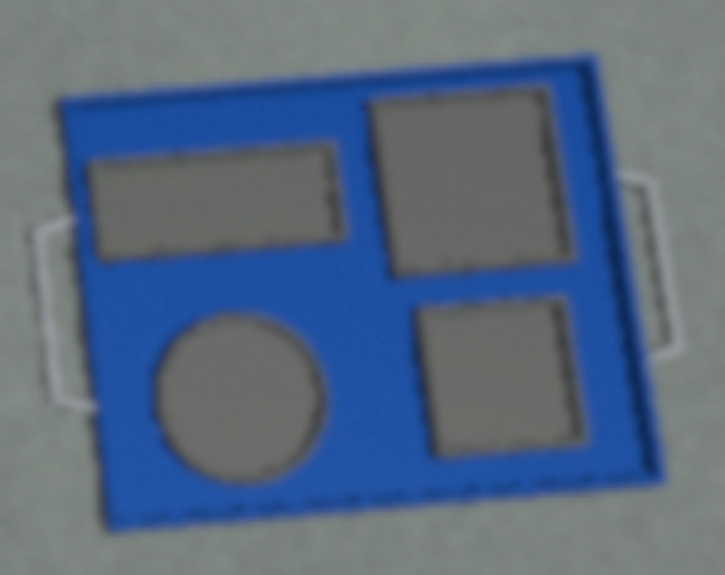

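Crop 1 confirms that both bearings show balls (tops at (167,145) and (125,364)), and that the race and collar don't. The nut is dark grey at (357,184), with its corners left and right. The cap's ear holes are at (577,131) and (567,245). Crop 2 gives the dish corners.

```bash
cat >> h.py <<'E'
from scipy.spatial.transform import Rotation as Ro
def go(x,y,z,yaw=None):
    """print moves; yaw = world angle (deg) of closing line (mod 180)"""
    o=ctrl.get_obs(); R=Ro.from_rotvec(o['tool_rot']).as_matrix(); p=o['tool_pos']
    print('t',o['t'],'pos',p.round(4),'open',round(o['opening'],4),'yaw',np.degrees(np.arctan2(R[1,1],R[0,1])).round(2),'tilt(tool axes needed, deg)',np.degrees(np.cross(R[:,2],[0,0,-1])@R).round(2),'q1,q6',o['q'][[0,5]].round(2))
    y0=np.arctan2(R[1,1],R[0,1]); dt=0
    if yaw is not None:
        dt=(np.radians(yaw)-y0+np.pi/2)%np.pi-np.pi/2
    y1=y0+dt; d=np.array([x,y,z])-p
    ty=np.array([np.cos(y1),np.sin(y1),0]); tz=np.array([0,0,-1.]); tx=np.cross(ty,tz)
    print('turn z units total',round(-np.degrees(dt)/8,3),'then shift units total',(np.array([tx@d,ty@d,tz@d])/.04).round(3), 'before-turn',(R.T@d/.04).round(3))
E
python3 - <<'E'
from h import *
d=load('top')
a=lambda x,y,z:atz(d,(x+.5)/4-.5+160,(y+.5)/4-.5+160,z/1000)[:2]
b=lambda x,y,z=15:atz(d,(x+.5)/5-.5+355,(y+.5)/5-.5+175,z/1000)[:2]
ang=lambda v:np.degrees(np.arctan2(v[1],v[0])).round(1)
print('LB',a(167,145,27),'diam',np.linalg.norm(a(110,145,27)-a(224,145,27)))
print('SB',a(125,364,23)); print('nut',a(357,184,25),'corner dir',ang(a(322,182,25)-a(391,186,25)))
h1,h2=a(577,131,15),a(567,245,15); print('cap',(h1+h2)/2,'holes',np.linalg.norm(h1-h2),ang(h1-h2),a(572,182,33))
D={}
for n,q in dict(long=[(90,160),(335,143),(347,240),(100,262)],lsq=[(370,100),(548,88),(577,260),(395,277)],ssq=[(417,308),(568,298),(587,440),(436,457)]).items():
    c=np.array([b(*k,11) for k in q]); D[n]=c.mean(0); print(n,c.mean(0),[np.linalg.norm(c[i]-c[i-1]).round(4) for i in range(4)],ang(c[0]-c[1]),ang(c[3]-c[2]),ang(c[0]-c[3]))
D['round']=b(241,398,11);print(D['round'])
t=np.array([b(*k) for k in [(60,100),(597,57),(665,480),(107,530)]]);print('tray',t.mean(0),np.mean(list(D.values()),0),[np.linalg.norm(t[i]-t[i-1]).round(4) for i in range(4)],ang(t[0]-t[1]),ang(t[3]-t[2]))
for i,j in ('long','lsq'),('round','ssq'),('long','round'),('lsq','ssq'):print(i,j,np.linalg.norm(D[i]-D[j]),ang(D[i]-D[j]))
go(.56,.089,.15,0)
E
```

```text
LB [0.57204217 0.33028911] diam 0.06701842212758348
SB [0.44245738 0.33993917]
nut [0.55630493 0.21681071] corner dir 90.3
cap [0.56452001 0.09109395] holes 0.06939303641241869 -0.8 [0.56393047 0.09060255]
long [ 0.56006157 -0.136405  ] [np.float64(0.0494), np.float64(0.1175), np.float64(0.0471), np.float64(0.1176)] 97.8 98.9 7.6
lsq [ 0.57785551 -0.25697862] [np.float64(0.0862), np.float64(0.0861), np.float64(0.0841), np.float64(0.0869)] 97.7 99.1 8.5
ssq [ 0.48568441 -0.27083795] [np.float64(0.0698), np.float64(0.0715), np.float64(0.0667), np.float64(0.0711)] 97.5 100.0 7.6
[ 0.46719667 -0.14940665]
tray [ 0.52216678 -0.20202874] [ 0.52269954 -0.20340705] [np.float64(0.2034), np.float64(0.2592), np.float64(0.2021), np.float64(0.2588)] 98.4 98.7
long lsq 0.12187953685947336 98.4
round ssq 0.12283059806453936 98.7
long round 0.09377063924583261 8.0
lsq ssq 0.09320725822035107 8.6
t 0.05 pos [0.1873 0.5956 0.2301] open 0.0853 yaw 72.54 tilt(tool axes needed, deg) [-0.11 -0.01  0.  ] q1,q6 [ 1.15 -0.12]
turn z units total 9.067 then shift units total [-12.666   9.318   2.002] before-turn [-12.689  -9.282   2.017]
```

```bash
python3 -c "
from h import *
go(.572,.330,.10)"
```

```text
t 0.05 pos [0.1873 0.5956 0.2301] open 0.0853 yaw 72.54 tilt(tool axes needed, deg) [-0.11 -0.01  0.  ] q1,q6 [ 1.15 -0.12]
turn z units total -0.0 then shift units total [-11.167  -3.449   3.252] before-turn [-11.168  -3.442   3.256]
```

Call:
drive_tool:
  steps:
    - {"translation": [-0.93, -0.287, 0.1], "angular": [0, 0, 0], "gripper": 1}
    - {"translation": [-0.93, -0.287, 0.1], "angular": [0, 0, 0], "gripper": 1}
    - {"translation": [-0.93, -0.287, 0.2], "angular": [0, 0, 0], "gripper": 1}
    - {"translation": [-0.93, -0.287, 0.3], "angular": [0, 0, 0], "gripper": 1}
    - {"translation": [-0.93, -0.287, 0.3], "angular": [0, 0, 0], "gripper": 1}
    - {"translation": [-0.93, -0.287, 0.3], "angular": [0, 0, 0], "gripper": 1}
    - {"translation": [-0.93, -0.287, 0.3], "angular": [0, 0, 0], "gripper": 1}
    - {"translation": [-0.93, -0.287, 0.3], "angular": [0, 0, 0], "gripper": 1}
  force: 50

```text
t: 1.05
tool_pos: [0.4444, 0.4181, 0.1541]
tool_rot: [-0.477, -3.104, 0.001]
contact_force: [-0.1, -0.0, 0.7]
opening: 0.0855
grip_force: 0.0
```

Call:
drive_tool:
  steps:
    - {"translation": [-0.93, -0.287, 0.3], "angular": [0, 0, 0], "gripper": 1}
    - {"translation": [-0.93, -0.287, 0.3], "angular": [0, 0, 0], "gripper": 1}
    - {"translation": [-0.93, -0.287, 0.3], "angular": [0, 0, 0], "gripper": 1}
    - {"translation": [-0.93, -0.287, 0.3], "angular": [0, 0, 0], "gripper": 1}
    - {"translation": [0, 0, 0], "angular": [0, 0, 0], "gripper": 1}
    - {"translation": [0, 0, 0], "angular": [0, 0, 0], "gripper": 1}

```text
t: 1.8
tool_pos: [0.5714, 0.3309, 0.1068]
tool_rot: [-0.477, -3.104, 0.001]
contact_force: [-1.2, -0.8, -0.2]
opening: 0.0852
grip_force: 0.0
```

```bash
python3 -c "
from h import *
go(.572,.330,.009)
d=grab('wrist');save(d,'w1.png')
P=cloud(d)
m=(abs(P[...,0]-.572)<.05)&(abs(P[...,1]-.33)<.05)&(P[...,2]>.018)&(P[...,2]<.04)&(d['depth']>0)
q=P[m];print(len(q),q.min(0),q.max(0),np.median(q,0))"
```

```text
t 1.8 pos [0.5714 0.3309 0.1068] open 0.0852 yaw 72.53 tilt(tool axes needed, deg) [-0.03 -0.07  0.  ] q1,q6 [ 0.41 -0.85]
turn z units total -0.0 then shift units total [-0.022 -0.017  2.444] before-turn [-0.025 -0.015  2.444]
4545 [0.54429137 0.30124692 0.0180054 ] [0.60619806 0.36267501 0.03059873] [0.57381    0.33248265 0.02721244]
```

View pics/w1.png

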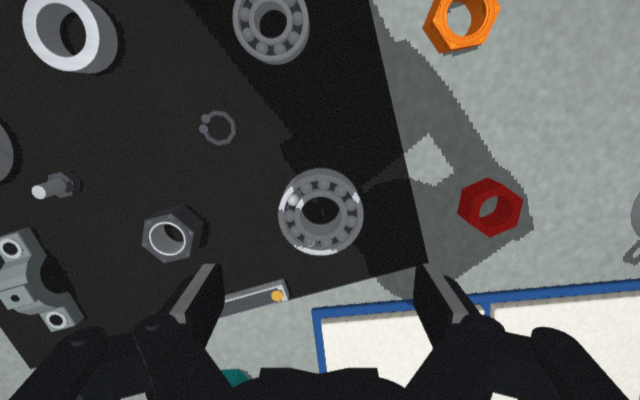

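Wrist view: the large bearing, balls visible, is centred between the fingers at (320,210). Its size and 27 mm top match. I'll check the fingertip height from the depth image and locate the small bearing and nut in the same picture.

```bash
python3 -c "
from h import *
d=load('wrist');P=cloud(d)
for b in [(195,258,220,285),(418,258,440,285)]:
    w=P[b[1]:b[3],b[0]:b[2]].reshape(-1,3); w=w[(w[:,2]>.06)]; print(len(w), w[:,2].min() if len(w) else '', np.percentile(w,[5,50],axis=0).round(4) if len(w) else '')
for n,x,y,z in ('SB',.4425,.34,.023),('nut',.5563,.2168,.025),('cap',.564,.0906,.033):
    m=(abs(P[...,0]-x)<.035)&(abs(P[...,1]-y)<.035)&(abs(P[...,2]-z)<.004)
    q=P[m]; print(n,len(q),np.percentile(q,[.5,99.5],axis=0).round(4).tolist())
    if n=='nut':
        w=P[(abs(P[...,0]-x)<.03)&(abs(P[...,1]-y)<.03)&(P[...,2]>.018)][:,:2]
        f=lambda a:np.ptp(np.percentile(w@[np.cos(np.radians(a)),np.sin(np.radians(a))],[.5,99.5]))
        print([(a,round(float(f(a)+f(a+60)+f(a+120))/3,4)) for a in range(-30,30,5)])
go(.574,.3315,.009)
"
```

```text
474 0.12374342004430541 [[0.547  0.2887 0.1253]
 [0.5483 0.2924 0.1324]]
440 0.1242991908308985 [[0.5745 0.374  0.1253]
 [0.5756 0.3769 0.1314]]
SB 2777 [[0.4293, 0.3177, 0.019], [0.468, 0.3632, 0.026]]
nut 1455 [[0.5401, 0.1986, 0.0212], [0.5764, 0.238, 0.0282]]
[(-30, 0.0396), (-25, 0.0393), (-20, 0.0388), (-15, 0.038), (-10, 0.0371), (-5, 0.0362), (0, 0.0365), (5, 0.0373), (10, 0.0381), (15, 0.0388), (20, 0.0393), (25, 0.0396)]
cap 980 [[0.5522, 0.0789, 0.029], [0.5796, 0.1041, 0.0357]]
t 1.85 pos [0.5713 0.3313 0.1072] open 0.0852 yaw 72.58 tilt(tool axes needed, deg) [-0.   -0.03 -0.  ] q1,q6 [ 0.41 -0.85]
turn z units total -0.0 then shift units total [-0.063  0.024  2.456] before-turn [-0.064  0.024  2.455]
```

Call:
drive_tool:
  steps:
    - {"translation": [-0.06, 0.02, 0.7], "angular": [0, 0, 0], "gripper": 1}
    - {"translation": [0, 0, 0.7], "angular": [0, 0, 0], "gripper": 1}
    - {"translation": [0, 0, 0.6], "angular": [0, 0, 0], "gripper": 1}
    - {"translation": [0, 0, 0.44], "angular": [0, 0, 0], "gripper": 1}
    - {"translation": [0, 0, 0], "angular": [0, 0, 0], "gripper": 0}
    - {"translation": [0, 0, 0], "angular": [0, 0, 0], "gripper": 0}
    - {"translation": [0, 0, 0], "angular": [0, 0, 0], "gripper": 0}
    - {"translation": [0, 0, 0], "angular": [0, 0, 0], "gripper": 0}
  force: 50

```text
t: 2.85
tool_pos: [0.575, 0.3311, 0.0105]
tool_rot: [0.477, 3.104, 0.001]
contact_force: [-0.7, 0.9, 0.4]
opening: 0.06
grip_force: 54.7
```

Call:
drive_tool:
  steps:
    - {"translation": [0, 0, -0.4], "angular": [0, 0, 0], "gripper": 0}
    - {"translation": [0, 0, -0.8], "angular": [0, 0, 0], "gripper": 0}
    - {"translation": [0, 0, -0.8], "angular": [0, 0, 0], "gripper": 0}
    - {"translation": [0, 0, 0], "angular": [0, 0, 0], "gripper": 0}

```text
t: 3.35
tool_pos: [0.5773, 0.3319, 0.0945]
tool_rot: [0.476, 3.098, 0.007]
contact_force: [-0.4, 0.8, -2.1]
opening: 0.0601
grip_force: 55.1
```

```bash
python3 -c "
from h import *
go(.578,-.257,.08)
go(.578,-.257,.08,60)"
```

```text
t 3.35 pos [0.5773 0.3319 0.0945] open 0.0601 yaw 72.53 tilt(tool axes needed, deg) [ 0.31  0.36 -0.  ] q1,q6 [ 0.41 -0.86]
turn z units total -0.0 then shift units total [ -4.437 -14.038   0.361] before-turn [ -4.435 -14.04    0.314]
t 3.35 pos [0.5773 0.3319 0.0945] open 0.0601 yaw 72.53 tilt(tool axes needed, deg) [ 0.31  0.36 -0.  ] q1,q6 [ 0.41 -0.86]
turn z units total 1.567 then shift units total [ -7.377 -12.741   0.361] before-turn [ -4.435 -14.04    0.314]
```

Call:
drive_tool:
  steps:
    - {"translation": [-0.15, -0.45, 0], "angular": [0, 0, 0], "gripper": 0}
    - {"translation": [-0.29, -0.92, 0], "angular": [0, 0, 0], "gripper": 0}
    - {"translation": [-0.29, -0.92, 0], "angular": [0, 0, 0], "gripper": 0}
    - {"translation": [-0.29, -0.92, 0], "angular": [0, 0, 0], "gripper": 0}
    - {"translation": [-0.29, -0.92, 0], "angular": [0, 0, 0], "gripper": 0}
    - {"translation": [-0.29, -0.92, 0], "angular": [0, 0, 0], "gripper": 0}
    - {"translation": [-0.29, -0.92, 0], "angular": [0, 0, 0], "gripper": 0}
    - {"translation": [-0.29, -0.92, 0], "angular": [0, 0, 0], "gripper": 0}

```text
t: 4.35
tool_pos: [0.573, 0.0397, 0.0873]
tool_rot: [-0.477, -3.101, 0.001]
contact_force: [1.3, -0.2, -3.1]
opening: 0.0604
grip_force: 55.1
```

Call:
drive_tool:
  steps:
    - {"translation": [-0.29, -0.92, 0], "angular": [0, 0, 0], "gripper": 0}
    - {"translation": [-0.29, -0.92, 0], "angular": [0, 0, 0], "gripper": 0}
    - {"translation": [-0.29, -0.92, 0], "angular": [0, 0, 0], "gripper": 0}
    - {"translation": [-0.29, -0.92, 0], "angular": [0, 0, 0], "gripper": 0}
    - {"translation": [-0.29, -0.92, 0.1], "angular": [0, 0, 0], "gripper": 0}
    - {"translation": [-0.29, -0.92, 0.1], "angular": [0, 0, 0], "gripper": 0}
    - {"translation": [-0.29, -0.92, 0.1], "angular": [0, 0, 0], "gripper": 0}
    - {"translation": [-0.29, -0.92, 0.1], "angular": [0, 0, 0], "gripper": 0}

```text
t: 5.35
tool_pos: [0.5728, -0.268, 0.071]
tool_rot: [-0.477, -3.101, -0.002]
contact_force: [0.8, 0.0, -3.2]
opening: 0.0605
grip_force: 55.1
```

Call:
drive_tool:
  steps:
    - {"translation": [-0.08, -0.25, 0], "angular": [0, 0, 0], "gripper": 0}
    - {"translation": [0, 0, 0], "angular": [0, 0, 0], "gripper": 0}
    - {"translation": [0, 0, 0], "angular": [0, 0, 0], "gripper": 0}

```text
t: 5.72
tool_pos: [0.5747, -0.2763, 0.073]
tool_rot: [-0.476, -3.104, -0.002]
contact_force: [0.0, -0.1, -3.4]
opening: 0.0602
grip_force: 55.2
```

```bash
python3 -c "
from h import *
go(.578,-.257,.0145)
d=grab('wrist');save(d,'w2.png')"
```

```text
t 5.725 pos [ 0.5747 -0.2763  0.073 ] open 0.0602 yaw 72.57 tilt(tool axes needed, deg) [ 0.04 -0.09 -0.  ] q1,q6 [-0.56 -1.83]
turn z units total -0.0 then shift units total [0.066 0.485 1.462] before-turn [0.063 0.484 1.462]
```

View pics/w2.png

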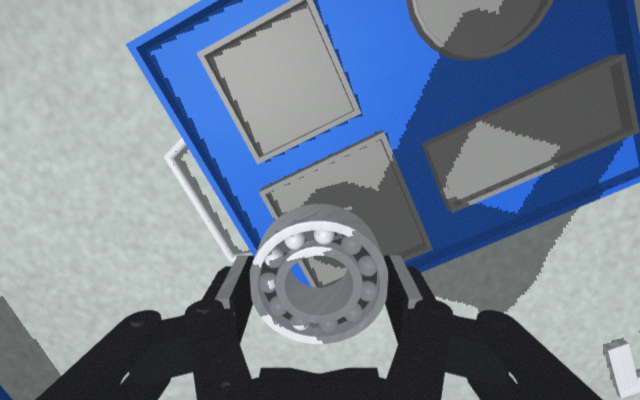

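Wrist view: the bearing is held level. The large dish's rim corners are about (262,192), (385,135) and (430,248); the small dish's are (198,52), (318,0), (358,112) and (260,162).

```bash
python3 -c "
from h import *
d=load('wrist');b=lambda u,v:atz(d,u,v,.015)[:2]
print((b(262,192)+b(430,248))/2, np.mean([b(198,52),b(318,0),b(358,112),b(260,162)],0))
go(.578,-.257,.0145)"
```

```text
[ 0.57970325 -0.25632901] [ 0.48754924 -0.26910467]
t 5.775 pos [ 0.575  -0.2762  0.0732] open 0.0602 yaw 72.6 tilt(tool axes needed, deg) [ 0.03 -0.06 -0.  ] q1,q6 [-0.56 -1.83]
turn z units total -0.0 then shift units total [0.071 0.481 1.468] before-turn [0.069 0.48  1.469]
```

Call:
drive_tool:
  steps:
    - {"translation": [0.05, 0.49, 0], "angular": [0, 0, 0], "gripper": 0}
    - {"translation": [0, 0, 0.4], "angular": [0, 0, 0], "gripper": 0}
    - {"translation": [0, 0, 0.4], "angular": [0, 0, 0], "gripper": 0}
    - {"translation": [0, 0, 0.4], "angular": [0, 0, 0], "gripper": 0}
    - {"translation": [0, 0, 0.2], "angular": [0, 0, 0], "gripper": 0}
    - {"translation": [0, 0, 0.03], "angular": [0, 0, 0], "gripper": 0}
    - {"translation": [0, 0, 0], "angular": [0, 0, 0], "gripper": 0}
    - {"translation": [0, 0, 0], "angular": [0, 0, 0], "gripper": 0}

```text
t: 6.78
tool_pos: [0.5798, -0.2585, 0.0173]
tool_rot: [0.477, 3.104, -0.001]
contact_force: [-0.0, 0.2, -2.2]
opening: 0.0601
grip_force: 55.2
```

Call:
drive_tool:
  steps:
    - {"translation": [0, 0.02, 0.03], "angular": [0, 0, 0], "gripper": 0}
    - {"translation": [0, 0, 0.03], "angular": [0, 0, 0], "gripper": 0}
    - {"translation": [0, 0, 0.0], "angular": [0, 0, 0], "gripper": 0}
    - {"translation": [0, 0, 0], "angular": [0, 0, 0], "gripper": 0}

```text
t: 7.28
tool_pos: [0.5797, -0.2574, 0.0145]
tool_rot: [0.477, 3.105, -0.0]
contact_force: [-0.5, 0.1, -1.3]
opening: 0.0603
grip_force: 55.5
```

Call:
drive_tool:
  steps:
    - {"translation": [0, 0, 0.02], "angular": [0, 0, 0], "gripper": 0}
    - {"translation": [0, 0, 0.0], "angular": [0, 0, 0], "gripper": 0}
    - {"translation": [0, 0, 0], "angular": [0, 0, 0], "gripper": 0}

```text
t: 7.65
tool_pos: [0.5797, -0.2574, 0.0144]
tool_rot: [-0.477, -3.105, -0.0]
contact_force: [-2.9, 2.1, 5.3]
opening: 0.0603
grip_force: 56.0
```

Call:
drive_tool:
  steps:
    - {"translation": [0, 0, 0], "angular": [0, 0, 0], "gripper": 0.9}
    - {"translation": [0, 0, 0], "angular": [0, 0, 0], "gripper": 0.9}
    - {"translation": [0, 0, 0], "angular": [0, 0, 0], "gripper": 0.9}
    - {"translation": [0, 0, -0.4], "angular": [0, 0, 0], "gripper": 0.9}
    - {"translation": [0, 0, -0.8], "angular": [0, 0, 0], "gripper": 0.9}
    - {"translation": [0, 0, -0.8], "angular": [0, 0, 0], "gripper": 0.9}

```text
t: 8.4
tool_pos: [0.5797, -0.2575, 0.0952]
tool_rot: [0.477, 3.104, -0.001]
contact_force: [0.0, -0.2, -0.1]
opening: 0.0766
grip_force: 0.0
```

```bash
python3 -c "
from h import *
go(.4445,.34,.08)
"
```

```text
t 8.4 pos [ 0.5797 -0.2575  0.0952] open 0.0766 yaw 72.54 tilt(tool axes needed, deg) [-0.01  0.04  0.  ] q1,q6 [-0.54 -1.8 ]
turn z units total -0.0 then shift units total [ 7.706 13.234  0.38 ] before-turn [ 7.706 13.234  0.371]
```

Call:
drive_tool:
  steps:
    - {"translation": [0.48, 0.83, 0], "angular": [0, 0, 0], "gripper": 0.9}
    - {"translation": [0.48, 0.83, 0], "angular": [0, 0, 0], "gripper": 0.9}
    - {"translation": [0.48, 0.83, 0], "angular": [0, 0, 0], "gripper": 0.9}
    - {"translation": [0.48, 0.83, 0], "angular": [0, 0, 0], "gripper": 0.9}
    - {"translation": [0.48, 0.83, 0], "angular": [0, 0, 0], "gripper": 0.9}
    - {"translation": [0.48, 0.83, 0], "angular": [0, 0, 0], "gripper": 0.9}
    - {"translation": [0.48, 0.83, 0], "angular": [0, 0, 0], "gripper": 0.9}
    - {"translation": [0.48, 0.83, 0], "angular": [0, 0, 0], "gripper": 0.9}

```text
t: 9.4
tool_pos: [0.5129, 0.0433, 0.0948]
tool_rot: [0.477, 3.103, 0.0]
contact_force: [0.3, 0.2, -0.2]
opening: 0.0769
grip_force: 0.0
```

Call:
drive_tool:
  steps:
    - {"translation": [0.48, 0.83, 0], "angular": [0, 0, 0], "gripper": 0.9}
    - {"translation": [0.48, 0.83, 0], "angular": [0, 0, 0], "gripper": 0.9}
    - {"translation": [0.48, 0.83, 0], "angular": [0, 0, 0], "gripper": 0.9}
    - {"translation": [0.48, 0.83, 0], "angular": [0, 0, 0], "gripper": 0.9}
    - {"translation": [0.48, 0.83, 0], "angular": [0, 0, 0], "gripper": 0.9}
    - {"translation": [0.48, 0.83, 0], "angular": [0, 0, 0], "gripper": 0.9}
    - {"translation": [0.48, 0.83, 0], "angular": [0, 0, 0], "gripper": 0.9}
    - {"translation": [0.48, 0.78, 0.1], "angular": [0, 0, 0], "gripper": 0.9}

```text
t: 10.4
tool_pos: [0.4457, 0.3414, 0.0912]
tool_rot: [0.476, 3.103, 0.003]
contact_force: [0.2, 0.2, 0.7]
opening: 0.077
grip_force: 0.0
```

Call:
drive_tool:
  steps:
    - {"translation": [0, 0, 0.2], "angular": [0, 0, 0], "gripper": 0.9}
    - {"translation": [0, 0, 0], "angular": [0, 0, 0], "gripper": 0.9}
    - {"translation": [0, 0, 0], "angular": [0, 0, 0], "gripper": 0.9}

```text
t: 10.78
tool_pos: [0.4456, 0.3389, 0.0816]
tool_rot: [0.479, 3.105, -0.0]
contact_force: [-0.1, 1.1, 0.2]
opening: 0.0769
grip_force: 0.0
```

```bash
python3 -c "
from h import *
d=grab('wrist');save(d,'w3.png')
P=cloud(d)
w=P[(abs(P[...,0]-.4445)<.035)&(abs(P[...,1]-.34)<.035)&(abs(P[...,2]-.022)<.006)]
print(len(w),np.percentile(w,[.5,99.5],axis=0).round(4).tolist())
go(.4445,.34,.0115)
"
```

```text
3369 [[0.4213, 0.3179, 0.0164], [0.4668, 0.3631, 0.0255]]
t 10.825 pos [0.4458 0.3389 0.0817] open 0.0767 yaw 72.46 tilt(tool axes needed, deg) [0.02 0.02 0.  ] q1,q6 [ 0.52 -0.75]
turn z units total -0.0 then shift units total [0.039 0.016 1.755] before-turn [0.039 0.016 1.755]
```

View pics/w3.png

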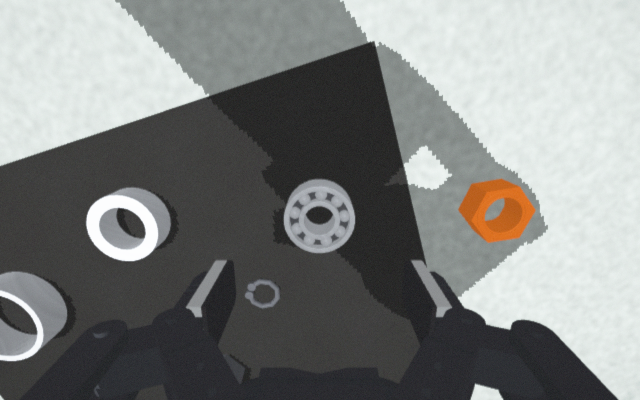

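Wrist view: the small bearing with its balls is centred at (320,216) between the fingers. The circlip at (263,293) is clear.

Call:
drive_tool:
  steps:
    - {"translation": [0.03, 0.02, 0.6], "angular": [0, 0, 0], "gripper": 0.9}
    - {"translation": [0, 0, 0.6], "angular": [0, 0, 0], "gripper": 0.9}
    - {"translation": [0, 0, 0.4], "angular": [0, 0, 0], "gripper": 0.9}
    - {"translation": [0, 0, 0.16], "angular": [0, 0, 0], "gripper": 0.9}
    - {"translation": [0, 0, 0], "angular": [0, 0, 0], "gripper": 0}
    - {"translation": [0, 0, 0], "angular": [0, 0, 0], "gripper": 0}
    - {"translation": [0, 0, 0], "angular": [0, 0, 0], "gripper": 0}
    - {"translation": [0, 0, 0], "angular": [0, 0, 0], "gripper": 0}

```text
t: 11.82
tool_pos: [0.4455, 0.3414, 0.0124]
tool_rot: [0.476, 3.103, 0.002]
contact_force: [0.1, 0.1, 6.3]
opening: 0.0445
grip_force: 51.5
```

Call:
drive_tool:
  steps:
    - {"translation": [0, 0, 0], "angular": [0, 0, 0], "gripper": 0}
    - {"translation": [0, 0, -0.4], "angular": [0, 0, 0], "gripper": 0}
    - {"translation": [0, 0, -0.8], "angular": [0, 0, 0], "gripper": 0}
    - {"translation": [0, 0, -0.8], "angular": [0, 0, 0], "gripper": 0}
    - {"translation": [0, 0, 0], "angular": [0, 0, 0], "gripper": 0}

```text
t: 12.45
tool_pos: [0.4462, 0.3419, 0.0942]
tool_rot: [0.476, 3.1, 0.006]
contact_force: [0.5, -0.8, -1.8]
opening: 0.0444
grip_force: 51.5
```

```bash
python3 -c "
from h import *
go(.4866,-.270,.06)
"
```

```text
t 12.45 pos [0.4462 0.3419 0.0942] open 0.0444 yaw 72.54 tilt(tool axes needed, deg) [0.27 0.25 0.  ] q1,q6 [ 0.52 -0.74]
turn z units total -0.0 then shift units total [ -5.554 -14.291   0.856] before-turn [ -5.55  -14.295   0.812]
```

Call:
drive_tool:
  steps:
    - {"translation": [-0.347, -0.893, 0], "angular": [0, 0, 0], "gripper": 0}
    - {"translation": [-0.347, -0.893, 0], "angular": [0, 0, 0], "gripper": 0}
    - {"translation": [-0.347, -0.893, 0], "angular": [0, 0, 0], "gripper": 0}
    - {"translation": [-0.347, -0.893, 0], "angular": [0, 0, 0], "gripper": 0}
    - {"translation": [-0.347, -0.893, 0], "angular": [0, 0, 0], "gripper": 0}
    - {"translation": [-0.347, -0.893, 0], "angular": [0, 0, 0], "gripper": 0}
    - {"translation": [-0.347, -0.893, 0], "angular": [0, 0, 0], "gripper": 0}
    - {"translation": [-0.347, -0.893, 0], "angular": [0, 0, 0], "gripper": 0}

```text
t: 13.45
tool_pos: [0.463, 0.0338, 0.089]
tool_rot: [-0.476, -3.102, 0.0]
contact_force: [0.3, -1.0, -2.0]
opening: 0.0448
grip_force: 51.6
```

Call:
drive_tool:
  steps:
    - {"translation": [-0.347, -0.893, 0], "angular": [0, 0, 0], "gripper": 0}
    - {"translation": [-0.347, -0.893, 0], "angular": [0, 0, 0], "gripper": 0}
    - {"translation": [-0.347, -0.893, 0], "angular": [0, 0, 0], "gripper": 0}
    - {"translation": [-0.347, -0.893, 0], "angular": [0, 0, 0], "gripper": 0}
    - {"translation": [-0.347, -0.893, 0], "angular": [0, 0, 0], "gripper": 0}
    - {"translation": [-0.347, -0.893, 0.1], "angular": [0, 0, 0], "gripper": 0}
    - {"translation": [-0.347, -0.893, 0.2], "angular": [0, 0, 0], "gripper": 0}
    - {"translation": [-0.347, -0.893, 0.2], "angular": [0, 0, 0], "gripper": 0}

```text
t: 14.45
tool_pos: [0.4835, -0.2715, 0.0686]
tool_rot: [-0.477, -3.103, -0.002]
contact_force: [0.5, 0.8, -0.6]
opening: 0.0446
grip_force: 51.6
```

Call:
drive_tool:
  steps:
    - {"translation": [0, 0, 0.3], "angular": [0, 0, 0], "gripper": 0}
    - {"translation": [0, 0, 0], "angular": [0, 0, 0], "gripper": 0}
    - {"translation": [0, 0, 0], "angular": [0, 0, 0], "gripper": 0}

```text
t: 14.82
tool_pos: [0.4842, -0.2698, 0.0582]
tool_rot: [-0.475, -3.104, -0.001]
contact_force: [0.3, -0.0, -0.7]
opening: 0.0445
grip_force: 51.7
```

```bash
python3 -c "
from h import *
go(.4866,-.270,.0164)
"
```

```text
t 14.825 pos [ 0.4842 -0.2698  0.0582] open 0.0445 yaw 72.59 tilt(tool axes needed, deg) [ 0.04 -0.08  0.  ] q1,q6 [-0.64 -1.91]
turn z units total -0.0 then shift units total [-0.058  0.012  1.044] before-turn [-0.059  0.011  1.044]
```

Call:
drive_tool:
  steps:
    - {"translation": [-0.06, 0.01, 0.4], "angular": [0, 0, 0], "gripper": 0}
    - {"translation": [0, 0, 0.35], "angular": [0, 0, 0], "gripper": 0}
    - {"translation": [0, 0, 0.2], "angular": [0, 0, 0], "gripper": 0}
    - {"translation": [0, 0, 0.05], "angular": [0, 0, 0], "gripper": 0}
    - {"translation": [0, 0, 0.0], "angular": [0, 0, 0], "gripper": 0}
    - {"translation": [0, 0, 0], "angular": [0, 0, 0], "gripper": 0}

```text
t: 15.58
tool_pos: [0.4875, -0.2717, 0.0195]
tool_rot: [0.477, 3.104, -0.001]
contact_force: [-0.5, 0.5, -1.3]
opening: 0.0443
grip_force: 51.7
```

Call:
drive_tool:
  steps:
    - {"translation": [0, 0.02, 0.03], "angular": [0, 0, 0], "gripper": 0}
    - {"translation": [0, 0, 0.04], "angular": [0, 0, 0], "gripper": 0}
    - {"translation": [0, 0, 0.02], "angular": [0, 0, 0], "gripper": 0}
    - {"translation": [0, 0, 0], "angular": [0, 0, 0], "gripper": 0}
    - {"translation": [0, 0, 0], "angular": [0, 0, 0], "gripper": 0}

```text
t: 16.2
tool_pos: [0.4875, -0.2707, 0.0164]
tool_rot: [-0.477, -3.105, -0.0]
contact_force: [-3.5, 1.7, 5.2]
opening: 0.0444
grip_force: 52.4
```

Call:
drive_tool:
  steps:
    - {"translation": [0, 0, 0], "angular": [0, 0, 0], "gripper": 0.75}
    - {"translation": [0, 0, 0], "angular": [0, 0, 0], "gripper": 0.75}
    - {"translation": [0, 0, 0], "angular": [0, 0, 0], "gripper": 0.75}
    - {"translation": [0, 0, -0.4], "angular": [0, 0, 0], "gripper": 0.75}
    - {"translation": [0, 0, -0.8], "angular": [0, 0, 0], "gripper": 0.75}
    - {"translation": [0, 0, -0.8], "angular": [0, 0, 0], "gripper": 0.75}

```text
t: 16.95
tool_pos: [0.4875, -0.2707, 0.0972]
tool_rot: [0.477, 3.105, -0.0]
contact_force: [-1.6, -0.8, 0.1]
opening: 0.064
grip_force: 0.0
```

```bash
python3 -c "
from h import *
go(.558,.218,.08,57)
"
```

```text
t 16.95 pos [ 0.4875 -0.2707  0.0972] open 0.064 yaw 72.54 tilt(tool axes needed, deg) [-0.01  0.04 -0.  ] q1,q6 [-0.64 -1.91]
turn z units total 1.942 then shift units total [ 5.175 11.207  0.429] before-turn [ 1.984 12.184  0.425]
```

Call:
drive_tool:
  steps:
    - {"translation": [0.153, 0.937, 0], "angular": [0, 0, 0], "gripper": 0.75}
    - {"translation": [0.153, 0.937, 0], "angular": [0, 0, 0], "gripper": 0.75}
    - {"translation": [0.153, 0.937, 0], "angular": [0, 0, 0], "gripper": 0.75}
    - {"translation": [0.153, 0.937, 0], "angular": [0, 0, 0], "gripper": 0.75}
    - {"translation": [0.153, 0.937, 0], "angular": [0, 0, 0], "gripper": 0.75}
    - {"translation": [0.153, 0.937, 0], "angular": [0, 0, 0], "gripper": 0.75}
    - {"translation": [0.153, 0.937, 0], "angular": [0, 0, 0], "gripper": 0.75}
    - {"translation": [0.153, 0.937, 0], "angular": [0, 0, 0], "gripper": 0.75}

```text
t: 17.95
tool_pos: [0.5312, 0.0313, 0.0967]
tool_rot: [0.477, 3.103, 0.0]
contact_force: [1.1, 0.4, -0.2]
opening: 0.064
grip_force: 0.0
```

Call:
drive_tool:
  steps:
    - {"translation": [0.153, 0.937, 0], "angular": [0, 0, 0], "gripper": 0.75}
    - {"translation": [0.153, 0.937, 0], "angular": [0, 0, 0], "gripper": 0.75}
    - {"translation": [0.153, 0.937, 0], "angular": [0, 0, 0], "gripper": 0.75}
    - {"translation": [0.153, 0.937, 0], "angular": [0, 0, 0], "gripper": 0.75}
    - {"translation": [0.153, 0.937, 0], "angular": [0, 0, 0], "gripper": 0.75}
    - {"translation": [0, 0, 0.2], "angular": [0, 0, 0.97], "gripper": 0.75}
    - {"translation": [0, 0, 0.2], "angular": [0, 0, 0.97], "gripper": 0.75}
    - {"translation": [0, 0, 0], "angular": [0, 0, 0], "gripper": 0.75}

```text
t: 18.95
tool_pos: [0.5574, 0.2182, 0.0796]
tool_rot: [-0.889, -3.013, 0.0]
contact_force: [-0.3, 0.1, -0.3]
opening: 0.0638
grip_force: 0.0
```

Call:
drive_tool:
  steps:
    - {"translation": [0, 0, 0], "angular": [0, 0, 0], "gripper": 0.75}

```text
t: 19.08
tool_pos: [0.5581, 0.2181, 0.0803]
tool_rot: [0.889, 3.012, 0.001]
contact_force: [0.1, 0.0, -0.0]
opening: 0.064
grip_force: 0.0
```

```bash
python3 -c "
from h import *
d=grab('wrist');save(d,'w4.png')
P=cloud(d)
w=P[(abs(P[...,0]-.558)<.03)&(abs(P[...,1]-.218)<.03)&(abs(P[...,2]-.024)<.006)]
print(len(w),np.percentile(w,[.5,99.5],axis=0).round(4).tolist()); w=w[:,:2]
f=lambda a:np.ptp(np.percentile(w@[np.cos(np.radians(a)),np.sin(np.radians(a))],[.5,99.5]))
print([(a,round(float(f(a)+f(a+60)+f(a+120))/3,4)) for a in range(-15,16,3)])
go(.558,.218,.013)
"
```

```text
1871 [[0.54, 0.1988, 0.0182], [0.5764, 0.2377, 0.0281]]
[(-15, 0.0378), (-12, 0.0373), (-9, 0.0367), (-6, 0.0361), (-3, 0.0359), (0, 0.0362), (3, 0.0367), (6, 0.0373), (9, 0.0378), (12, 0.0383), (15, 0.0387)]
t 19.125 pos [0.5581 0.218  0.0803] open 0.0638 yaw 57.09 tilt(tool axes needed, deg) [ 0.06  0.05 -0.  ] q1,q6 [ 0.25 -0.75]
turn z units total -0.0 then shift units total [ 0.003 -0.002  1.682] before-turn [ 0.004 -0.004  1.682]
```

View pics/w4.png

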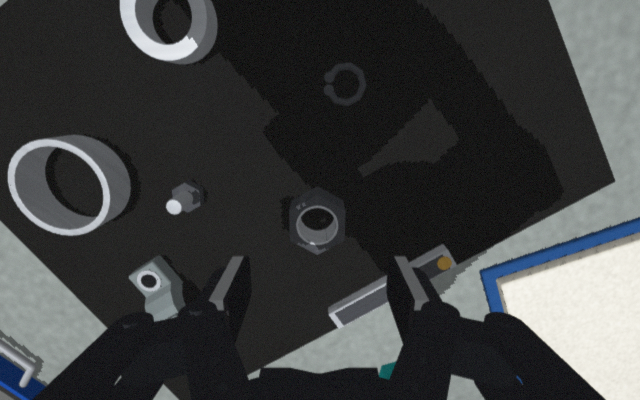

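Wrist view: the dark nut is at (317,220) with its flats facing the pads. The bolt at (185,195) and the gauge at (390,290) are clear.

Call:
drive_tool:
  steps:
    - {"translation": [0, 0, 0.6], "angular": [0, 0, 0], "gripper": 0.75}
    - {"translation": [0, 0, 0.6], "angular": [0, 0, 0], "gripper": 0.75}
    - {"translation": [0, 0, 0.35], "angular": [0, 0, 0], "gripper": 0.75}
    - {"translation": [0, 0, 0.13], "angular": [0, 0, 0], "gripper": 0.75}
    - {"translation": [0, 0, 0], "angular": [0, 0, 0], "gripper": 0}
    - {"translation": [0, 0, 0], "angular": [0, 0, 0], "gripper": 0}
    - {"translation": [0, 0, 0], "angular": [0, 0, 0], "gripper": 0}
    - {"translation": [0, 0, 0], "angular": [0, 0, 0], "gripper": 0}

```text
t: 20.12
tool_pos: [0.5586, 0.2183, 0.0133]
tool_rot: [0.891, 3.011, 0.002]
contact_force: [-0.7, 0.2, 4.6]
opening: 0.0345
grip_force: 51.7
```

Call:
drive_tool:
  steps:
    - {"translation": [0, 0, 0], "angular": [0, 0, 0], "gripper": 0}
    - {"translation": [0, 0, -0.4], "angular": [0, 0, 0], "gripper": 0}
    - {"translation": [0, 0, -0.8], "angular": [0, 0, 0], "gripper": 0}
    - {"translation": [0, 0, -0.8], "angular": [0, 0, 0], "gripper": 0}
    - {"translation": [0, 0, 0], "angular": [0, 0, 0], "gripper": 0}

```text
t: 20.75
tool_pos: [0.5597, 0.2186, 0.0955]
tool_rot: [0.89, 3.007, 0.005]
contact_force: [0.7, -0.5, -0.9]
opening: 0.0346
grip_force: 51.2
```

```bash
python3 -c "
from h import *
go(.468,-.149,.06)
"
```

```text
t 20.75 pos [0.5597 0.2186 0.0955] open 0.0346 yaw 57.03 tilt(tool axes needed, deg) [0.26 0.24 0.  ] q1,q6 [ 0.25 -0.75]
turn z units total -0.0 then shift units total [-3.08  -8.958  0.888] before-turn [-3.076 -8.962  0.86 ]
```

Call:
drive_tool:
  steps:
    - {"translation": [-0.308, -0.896, 0], "angular": [0, 0, 0], "gripper": 0}
    - {"translation": [-0.308, -0.896, 0], "angular": [0, 0, 0], "gripper": 0}
    - {"translation": [-0.308, -0.896, 0], "angular": [0, 0, 0], "gripper": 0}
    - {"translation": [-0.308, -0.896, 0], "angular": [0, 0, 0], "gripper": 0}
    - {"translation": [-0.308, -0.896, 0], "angular": [0, 0, 0], "gripper": 0}
    - {"translation": [-0.308, -0.896, 0], "angular": [0, 0, 0], "gripper": 0}
    - {"translation": [-0.308, -0.896, 0], "angular": [0, 0, 0], "gripper": 0}
    - {"translation": [-0.308, -0.896, 0.2], "angular": [0, 0, 0], "gripper": 0}

```text
t: 21.75
tool_pos: [0.4831, -0.077, 0.0828]
tool_rot: [-0.891, -3.011, -0.0]
contact_force: [0.6, -0.1, -1.9]
opening: 0.0347
grip_force: 51.2
```

Call:
drive_tool:
  steps:
    - {"translation": [-0.308, -0.896, 0.2], "angular": [0, 0, 0], "gripper": 0}
    - {"translation": [-0.308, -0.896, 0.2], "angular": [0, 0, 0], "gripper": 0}
    - {"translation": [0, 0, 0.3], "angular": [0, 0, 0], "gripper": 0}
    - {"translation": [0, 0, 0], "angular": [0, 0, 0], "gripper": 0}
    - {"translation": [0, 0, 0], "angular": [0, 0, 0], "gripper": 0}

```text
t: 22.38
tool_pos: [0.4657, -0.1486, 0.0556]
tool_rot: [-0.89, -3.012, -0.001]
contact_force: [0.6, -0.0, -1.1]
opening: 0.0347
grip_force: 51.2
```

```bash
python3 -c "
from h import *
go(.468,-.149,.0173)
"
```

```text
t 22.375 pos [ 0.4657 -0.1486  0.0556] open 0.0347 yaw 57.09 tilt(tool axes needed, deg) [ 0.01 -0.06 -0.  ] q1,q6 [-0.46 -1.46]
turn z units total -0.0 then shift units total [-0.052  0.023  0.957] before-turn [-0.054  0.023  0.957]
```

Call:
drive_tool:
  steps:
    - {"translation": [-0.04, 0.02, 0.4], "angular": [0, 0, 0], "gripper": 0}
    - {"translation": [0, 0, 0.3], "angular": [0, 0, 0], "gripper": 0}
    - {"translation": [0, 0, 0.17], "angular": [0, 0, 0], "gripper": 0}
    - {"translation": [0, 0, 0.05], "angular": [0, 0, 0], "gripper": 0}
    - {"translation": [0, 0, 0.0], "angular": [0, 0, 0], "gripper": 0}
    - {"translation": [0, 0, 0.03], "angular": [0, 0, 0], "gripper": 0}
    - {"translation": [0, 0, 0.0], "angular": [0, 0, 0], "gripper": 0}

```text
t: 23.25
tool_pos: [0.4678, -0.15, 0.0184]
tool_rot: [0.892, 3.012, -0.0]
contact_force: [-0.2, 0.5, -1.7]
opening: 0.0346
grip_force: 51.2
```

Call:
drive_tool:
  steps:
    - {"translation": [0, 0.0, 0.02], "angular": [0, 0, 0], "gripper": 0}
    - {"translation": [0, 0, 0.02], "angular": [0, 0, 0], "gripper": 0}
    - {"translation": [0, 0, 0.0], "angular": [0, 0, 0], "gripper": 0}
    - {"translation": [0, 0, 0], "angular": [0, 0, 0], "gripper": 0}

```text
t: 23.75
tool_pos: [0.4679, -0.15, 0.0174]
tool_rot: [-0.892, -3.012, 0.0]
contact_force: [-3.2, 0.7, 5.0]
opening: 0.0346
grip_force: 51.9
```

Call:
drive_tool:
  steps:
    - {"translation": [0, 0, 0], "angular": [0, 0, 0], "gripper": 0.65}
    - {"translation": [0, 0, 0], "angular": [0, 0, 0], "gripper": 0.65}
    - {"translation": [0, 0, 0], "angular": [0, 0, 0], "gripper": 0.65}
    - {"translation": [0, 0, -0.4], "angular": [0, 0, 0], "gripper": 0.65}
    - {"translation": [0, 0, -0.8], "angular": [0, 0, 0], "gripper": 0.65}
    - {"translation": [0, 0, -0.8], "angular": [0, 0, 0], "gripper": 0.65}

```text
t: 24.5
tool_pos: [0.4678, -0.1499, 0.0984]
tool_rot: [0.892, 3.012, -0.0]
contact_force: [-0.3, -0.0, 0.6]
opening: 0.0551
grip_force: 0.0
```

```bash
python3 -c "
from h import *
go(.565,.0915,.09,89.2)
"
```

```text
t 24.5 pos [ 0.4678 -0.1499  0.0984] open 0.0551 yaw 57.02 tilt(tool axes needed, deg) [ 0.01  0.04 -0.  ] q1,q6 [-0.46 -1.46]
turn z units total -4.023 then shift units total [-2.346  6.068  0.209] before-turn [1.247 6.385 0.209]
```

Call:
drive_tool:
  steps:
    - {"translation": [0.178, 0.912, 0], "angular": [0, 0, 0], "gripper": 0.65}
    - {"translation": [0.178, 0.912, 0], "angular": [0, 0, 0], "gripper": 0.65}
    - {"translation": [0.178, 0.912, 0], "angular": [0, 0, 0], "gripper": 0.65}
    - {"translation": [0.178, 0.912, 0], "angular": [0, 0, 0], "gripper": 0.65}
    - {"translation": [0.178, 0.912, 0], "angular": [0, 0, 0], "gripper": 0.65}
    - {"translation": [0.178, 0.912, 0], "angular": [0, 0, 0], "gripper": 0.65}
    - {"translation": [0.178, 0.912, 0], "angular": [0, 0, 0], "gripper": 0.65}
    - {"translation": [0, 0, 0], "angular": [0, 0, -0.8], "gripper": 0.65}

```text
t: 25.5
tool_pos: [0.566, 0.0936, 0.098]
tool_rot: [0.713, 3.058, 0.001]
contact_force: [-0.2, 0.5, -0.7]
opening: 0.0555
grip_force: 0.0
```

Call:
drive_tool:
  steps:
    - {"translation": [0, 0, 0], "angular": [0, 0, -0.8], "gripper": 0.65}
    - {"translation": [0, 0, 0], "angular": [0, 0, -0.8], "gripper": 0.65}
    - {"translation": [0, 0, 0], "angular": [0, 0, -0.8], "gripper": 0.65}
    - {"translation": [0, 0, 0], "angular": [0, 0, -0.82], "gripper": 0.65}
    - {"translation": [0, 0, 0], "angular": [0, 0, 0], "gripper": 0.65}
    - {"translation": [0, 0, 0], "angular": [0, 0, 0], "gripper": 0.65}

```text
t: 26.25
tool_pos: [0.5651, 0.0915, 0.0972]
tool_rot: [0.025, 3.141, 0.0]
contact_force: [-0.5, -0.2, -0.9]
opening: 0.0553
grip_force: 0.0
```

```bash
python3 -c "
from h import *
d=grab('wrist');save(d,'w5.png')
P=cloud(d)
w=P[(abs(P[...,0]-.565)<.06)&(abs(P[...,1]-.0915)<.025)&(P[...,2]>.011)&(P[...,2]<.038)]
print(len(w),np.percentile(w,[.5,99.5],axis=0).round(4).tolist())
print(cv2.minAreaRect(w[:,:2].astype(np.float32)*1000))
t=w[w[:,2]>.027]; print(cv2.minAreaRect(t[:,:2].astype(np.float32)*1000))
go(.565,.0915,.017,89.2)
"
```

```text
4016 [[0.5212, 0.0786, 0.0129], [0.61, 0.1029, 0.0354]]
((565.9376220703125, 90.63839721679688), (24.048336029052734, 89.934814453125), 89.21662139892578)
((565.9111328125, 90.66265106201172), (23.890588760375977, 33.154666900634766), 88.7078857421875)
t 26.3 pos [0.565  0.0915 0.097 ] open 0.0553 yaw 89.11 tilt(tool axes needed, deg) [-0.    0.03 -0.  ] q1,q6 [ 0.03 -1.52]
turn z units total -0.012 then shift units total [1.000e-03 1.000e-03 1.999e+00] before-turn [2.000e-03 1.000e-03 1.999e+00]
```

View pics/w5.png

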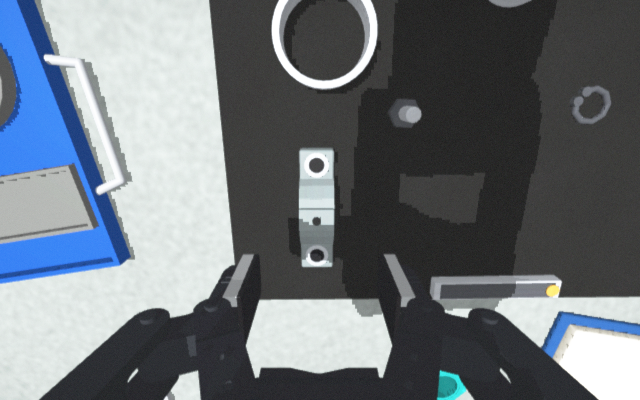

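Wrist view: the cap is at (317,207), aligned with the fingers. Its measured outline is 24 x 90 mm, at −0.8°.

Call:
drive_tool:
  steps:
    - {"translation": [-0.02, -0.02, 0.7], "angular": [0, 0, 0], "gripper": 0.65}
    - {"translation": [0, 0, 0.7], "angular": [0, 0, 0], "gripper": 0.65}
    - {"translation": [0, 0, 0.4], "angular": [0, 0, 0], "gripper": 0.65}
    - {"translation": [0, 0, 0.18], "angular": [0, 0, 0], "gripper": 0.65}
    - {"translation": [0, 0, 0], "angular": [0, 0, 0], "gripper": 0}
    - {"translation": [0, 0, 0], "angular": [0, 0, 0], "gripper": 0}
    - {"translation": [0, 0, 0], "angular": [0, 0, 0], "gripper": 0}
    - {"translation": [0, 0, 0], "angular": [0, 0, 0], "gripper": 0}

```text
t: 27.3
tool_pos: [0.5667, 0.0907, 0.0186]
tool_rot: [0.023, 3.139, 0.0]
contact_force: [-0.4, -0.7, 4.0]
opening: 0.0226
grip_force: 51.6
```

Call:
drive_tool:
  steps:
    - {"translation": [0, 0, 0], "angular": [0, 0, 0], "gripper": 0}
    - {"translation": [0, 0, -0.4], "angular": [0, 0, 0], "gripper": 0}
    - {"translation": [0, 0, -0.8], "angular": [0, 0, 0], "gripper": 0}
    - {"translation": [0, 0, -0.8], "angular": [0, 0, 0], "gripper": 0}
    - {"translation": [0, 0, 0], "angular": [0, 0, 0], "gripper": 0}

```text
t: 27.92
tool_pos: [0.5676, 0.0907, 0.1004]
tool_rot: [0.022, 3.136, 0.0]
contact_force: [0.8, -0.4, -3.6]
opening: 0.0225
grip_force: 50.8
```

```bash
python3 -c "
from h import *
go(.561,-.136,.08,8.5)
"
```

```text
t 27.925 pos [0.5676 0.0907 0.1004] open 0.0225 yaw 89.18 tilt(tool axes needed, deg) [ 0.01  0.34 -0.  ] q1,q6 [ 0.03 -1.53]
turn z units total 10.085 then shift units total [-5.582 -1.001  0.51 ] before-turn [ 0.087 -5.67   0.509]
```

Call:
drive_tool:
  steps:
    - {"translation": [0.015, -0.81, 0], "angular": [0, 0, 0], "gripper": 0}
    - {"translation": [0.015, -0.81, 0], "angular": [0, 0, 0], "gripper": 0}
    - {"translation": [0.015, -0.81, 0], "angular": [0, 0, 0], "gripper": 0}
    - {"translation": [0.015, -0.81, 0], "angular": [0, 0, 0], "gripper": 0}
    - {"translation": [0.015, -0.81, 0], "angular": [0, 0, 0], "gripper": 0}
    - {"translation": [0.015, -0.81, 0], "angular": [0, 0, 0], "gripper": 0}
    - {"translation": [0.015, -0.81, 0], "angular": [0, 0, 0], "gripper": 0}
    - {"translation": [0, 0, 0], "angular": [0, 0, 0.72], "gripper": 0}

```text
t: 28.92
tool_pos: [0.5567, -0.1377, 0.095]
tool_rot: [-0.189, -3.133, -0.001]
contact_force: [-0.3, 0.9, -2.1]
opening: 0.023
grip_force: 50.8
```

Call:
drive_tool:
  steps:
    - {"translation": [0, 0, 0], "angular": [0, 0, 0.72], "gripper": 0}
    - {"translation": [0, 0, 0], "angular": [0, 0, 0.72], "gripper": 0}
    - {"translation": [0, 0, 0], "angular": [0, 0, 0.72], "gripper": 0}
    - {"translation": [0, 0, 0], "angular": [0, 0, 0.72], "gripper": 0}
    - {"translation": [0, 0, 0], "angular": [0, 0, 0.72], "gripper": 0}
    - {"translation": [0, 0, 0], "angular": [0, 0, 0.72], "gripper": 0}
    - {"translation": [0, 0, 0], "angular": [0, 0, 0.72], "gripper": 0}
    - {"translation": [0, 0, 0], "angular": [0, 0, 0.72], "gripper": 0}

```text
t: 29.92
tool_pos: [0.5566, -0.1355, 0.0947]
tool_rot: [-1.396, -2.81, 0.001]
contact_force: [-0.4, -0.4, -2.0]
opening: 0.0228
grip_force: 50.8
```

Call:
drive_tool:
  steps:
    - {"translation": [0, 0, 0], "angular": [0, 0, 0.72], "gripper": 0}
    - {"translation": [0, 0, 0], "angular": [0, 0, 0.72], "gripper": 0}
    - {"translation": [0, 0, 0], "angular": [0, 0, 0.72], "gripper": 0}
    - {"translation": [0, 0, 0], "angular": [0, 0, 0.72], "gripper": 0}
    - {"translation": [0, 0, 0], "angular": [0, 0, 0.72], "gripper": 0}
    - {"translation": [0, 0, 0], "angular": [0, 0, 0], "gripper": 0}
    - {"translation": [0, 0, 0], "angular": [0, 0, 0], "gripper": 0}

```text
t: 30.8
tool_pos: [0.5574, -0.1358, 0.0961]
tool_rot: [-2.047, -2.381, 0.001]
contact_force: [-0.4, 0.5, -2.1]
opening: 0.0227
grip_force: 50.8
```

```bash
python3 -c "
from h import *
d=grab('wrist');save(d,'w6.png')
go(.561,-.136,.0226,8.5)
"
```

```text
t 30.85 pos [ 0.5577 -0.1359  0.0964] open 0.0227 yaw 8.6 tilt(tool axes needed, deg) [-0.07 -0.04  0.  ] q1,q6 [-0.37 -0.52]
turn z units total 0.012 then shift units total [-0.016  0.082  1.846] before-turn [-0.017  0.084  1.845]
```

View pics/w6.png

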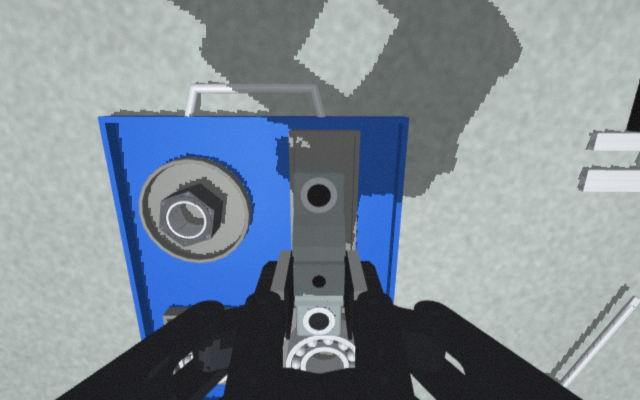

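Wrist view: the cap's axis lies along the long dish (dish edges at columns 290–358), and the nut sits in the round dish at (190,212).

Call:
drive_tool:
  steps:
    - {"translation": [-0.02, 0.08, 0.5], "angular": [0, 0, 0], "gripper": 0}
    - {"translation": [0, 0, 0.5], "angular": [0, 0, 0], "gripper": 0}
    - {"translation": [0, 0, 0.4], "angular": [0, 0, 0], "gripper": 0}
    - {"translation": [0, 0, 0.3], "angular": [0, 0, 0], "gripper": 0}
    - {"translation": [0, 0, 0.07], "angular": [0, 0, 0], "gripper": 0}
    - {"translation": [0, 0, 0.0], "angular": [0, 0, 0], "gripper": 0}
    - {"translation": [0, 0, 0.0], "angular": [0, 0, 0], "gripper": 0}

```text
t: 31.72
tool_pos: [0.5622, -0.1366, 0.0275]
tool_rot: [2.049, 2.379, 0.001]
contact_force: [-0.0, 0.5, -3.5]
opening: 0.0228
grip_force: 50.8
```

Call:
drive_tool:
  steps:
    - {"translation": [0, 0, 0.05], "angular": [0, 0, 0], "gripper": 0}
    - {"translation": [0, 0, 0.04], "angular": [0, 0, 0], "gripper": 0}
    - {"translation": [0, 0, 0.03], "angular": [0, 0, 0], "gripper": 0}
    - {"translation": [0, 0, 0.02], "angular": [0, 0, 0], "gripper": 0}
    - {"translation": [0, 0, 0.0], "angular": [0, 0, 0], "gripper": 0}
    - {"translation": [0, 0, 0.0], "angular": [0, 0, 0], "gripper": 0}

```text
t: 32.48
tool_pos: [0.5617, -0.1364, 0.0226]
tool_rot: [-2.049, -2.38, 0.001]
contact_force: [-5.2, 1.8, 8.7]
opening: 0.0222
grip_force: 52.1
```

Seated. Next I'll release, back up, and move off to the side for a final check from the top camera.

Call:
drive_tool:
  steps:
    - {"translation": [0, 0, 0], "angular": [0, 0, 0], "gripper": 0.6}
    - {"translation": [0, 0, 0], "angular": [0, 0, 0], "gripper": 0.6}
    - {"translation": [0, 0, 0], "angular": [0, 0, 0], "gripper": 0.6}
    - {"translation": [0, 0, -0.4], "angular": [0, 0, 0], "gripper": 0.6}
    - {"translation": [0, 0, -0.8], "angular": [0, 0, 0], "gripper": 0.6}
    - {"translation": [0, 0, -0.8], "angular": [0, 0, 0], "gripper": 0.6}
    - {"translation": [0, 0, -0.8], "angular": [0, 0, 0], "gripper": 0.6}
    - {"translation": [0.6, 0, -0.8], "angular": [0, 0, 0], "gripper": 0.6}

```text
t: 33.48
tool_pos: [0.5583, -0.1135, 0.1675]
tool_rot: [2.051, 2.377, 0.001]
contact_force: [0.1, -0.3, 0.2]
opening: 0.0516
grip_force: 0.0
```

Call:
drive_tool:
  steps:
    - {"translation": [0.9, 0, 0], "angular": [0, 0, 0], "gripper": 0.6}
    - {"translation": [0.9, 0, 0], "angular": [0, 0, 0], "gripper": 0.6}
    - {"translation": [0.9, 0, 0], "angular": [0, 0, 0], "gripper": 0.6}
    - {"translation": [0.9, 0, 0], "angular": [0, 0, 0], "gripper": 0.6}
    - {"translation": [0.9, 0, 0], "angular": [0, 0, 0], "gripper": 0.6}
    - {"translation": [0.9, 0, 0], "angular": [0, 0, 0], "gripper": 0.6}
    - {"translation": [0.9, 0, 0], "angular": [0, 0, 0], "gripper": 0.6}
    - {"translation": [0, 0, 0], "angular": [0, 0, 0], "gripper": 0.6}

```text
t: 34.48
tool_pos: [0.5203, 0.1384, 0.1661]
tool_rot: [2.045, 2.383, 0.002]
contact_force: [-0.1, -1.1, -0.9]
opening: 0.0512
grip_force: 0.0
```

```bash
python3 -c "
from h import *
d=grab('top');save(d,'top2.png',(150,150,510,330),2.2)
P=cloud(d)
for n,x,y,r,h in ('LB',.579,-.2567,.04,31),('SB',.4866,-.27,.032,27),('nut',.468,-.149,.032,29),('cap',.561,-.136,.055,37):
    m=(np.hypot(P[...,0]-x,P[...,1]-y)<r)&(P[...,2]>(h-8)/1000)
    q=P[m];print(n,len(q),q.mean(0).round(4),np.percentile(q[:,2],[50,90]).round(4),'expected top',h)
"
```

```text
LB 432 [ 0.5794 -0.2557  0.0294] [0.0297 0.0329] expected top 31
SB 290 [ 0.4866 -0.2687  0.0255] [0.0258 0.029 ] expected top 27
nut 150 [ 0.4673 -0.1482  0.0289] [0.0292 0.0319] expected top 29
cap 148 [ 0.5609 -0.1337  0.0344] [0.0344 0.0387] expected top 37
```

View pics/top2.png

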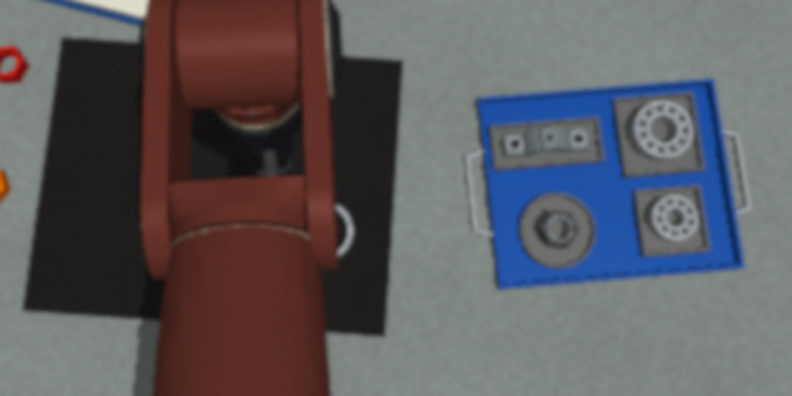

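The top view shows all four parts lying flat and centred in their dishes. The arm is clear, and the race and collar were never touched.

```bash
python3 -c "
from station import ctrl
print(ctrl.finish_job())"
```

```text
the job is handed in; nothing more can be done
None
```

I handed the job in at about 35 s, with the large bearing, small bearing, hex nut and bearing cap each flat and near the centre of its own dish in the last top-camera check. The bare race and spacer collar were not touched, and the hand-in returned no verdict.

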